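# Empty the offcut tray into the scrap bin

## Task

Draw the black-handled green tray of wooden offcuts out from under the hand-rest bridge without losing any of its load, then tip all five offcuts into the steel scrap bin. Then set the empty tray down flat in the middle of the orange mat. Do not shift the bridge or upset the little bottle on it, and leave the other things on the table where they are.

Things in the scene. Friction and masses are not known exactly. Their poses are not given: they have to be found in the camera images.
- tray: green sheet tray, about 0.25 kg. Origin: centre of the pan's underside; z up, y towards the handle. Flat floor 70 (x) by 134 (y) mm, 3 mm thick. Both long sides (-x, +x) flare out at 20 degrees to edges at x = -67 and +67 mm, 14 mm high: parts slide out over either when it is tipped 50 degrees or more. Upright end walls at y = -67 and +67 mm, 32 mm high
- tray_handle (a point): gripping point in the tray's black handle, an upright block 36 (tray x) by 20 (tray y) mm, centred at tray x = 0, y = 110 mm, top 87 mm above the underside. The point is 68 mm above the underside. Axes as the tray's. May be pinched across either width; a steel strip 30 mm wide, 17 to 27 mm above the underside, joins it to the tray
- offcut_0: dark moulding offcut, block 26 x 28 x 22 mm with a gilt top, 14 g, loose in the tray at the start; origin at the centre of its underside
- offcut_1: short dowel end, pale wood cylinder 24 mm across, 26 mm tall, 14 g, loose in the tray at the start; origin at the centre of its underside
- offcut_2: dark moulding offcut, block 26 x 28 x 22 mm with a gilt top, 14 g, loose in the tray at the start; origin at the centre of its underside
- offcut_3: dark moulding offcut, block 26 x 28 x 22 mm with a gilt top, 14 g, loose in the tray at the start; origin at the centre of its underside
- offcut_4: short dowel end, pale wood cylinder 24 mm across, 26 mm tall, 14 g, loose in the tray at the start; origin at the centre of its underside
- bin: fixed open scrap bin of grey steel, 200 (x) by 220 (y) by 120 mm high, walls 4 mm; origin at the centre of its underside, on the table
- mat: fixed orange mat, 180 x 180 mm, 3 mm thick; origin at the centre of its underside
- bridge: loose wooden hand-rest bridge, 1 kg: plank 270 (x) by 90 (y) mm, underside 100, top 118 mm above the table; four round legs 18 mm thick at x = -120, +120, y = -33, +33 mm. Origin: on the table under the plank's centre. The inner half of the tray is under the plank; its handle stands out on the bridge's +y side and it is drawn out to +y
- bottle: small amber bottle, 36 mm across, 65 mm tall, standing loose on the bridge's plank; origin at the centre of its base
- jar: glass jar with red cap, 72 mm across, 105 mm tall, loose bystander; origin at the centre of its base
- dish: shallow green glass dish, 100 mm across, 16 mm high, loose bystander; origin at the centre of its base
- tube_a: metal paint tube with red band, 110 mm long, 18 mm high, lying loose, a bystander; origin under its middle, x along it to the cap
- tube_b: metal paint tube with blue band, as tube_a
- loupe: black hand magnifier lying flat, lens 52 mm across, handle to -x, 105 mm long, 10 mm high, loose bystander; origin under the lens
There are look-alikes about, which are no part of the job. Leave any red or turquoise look-alike of the offcut_2 alone.

How it is judged (in metres and radians):
On the way, in this order (a step that is already met when the one before it is completed fails the run):
1. the tray is drawn out clear of the bridge, still carrying all five offcuts (y of tray in the frame of bridge above 0.12 m and distance between each of offcut_0, offcut_1, offcut_2, offcut_3, offcut_4 and tray below 0.1 m), for 0.1 s.
2. the tray is tipped over the bin (angle between tray's own z axis and vertical above 0.6 rad and horizontal distance between tray and bin below 0.2 m and height (world z) of tray above 0.1 m), for 0.1 s.
At the end, for the whole second after the job is handed in: all five offcuts lie inside the bin, below its rim; the tray stands level (within 0.08 rad) and still on the mat, its pan's centre within 55 mm of the mat's centre (x of offcut_0 in the frame of bin between -0.1 and 0.1 m and y of offcut_0 in the frame of bin between -0.11 and 0.11 m and z of offcut_0 in the frame of bin between -0.005 and 0.11 m and x of offcut_1 in the frame of bin between -0.1 and 0.1 m and y of offcut_1 in the frame of bin between -0.11 and 0.11 m and z of offcut_1 in the frame of bin between -0.005 and 0.11 m and x of offcut_2 in the frame of bin between -0.1 and 0.1 m and y of offcut_2 in the frame of bin between -0.11 and 0.11 m and z of offcut_2 in the frame of bin between -0.005 and 0.11 m and x of offcut_3 in the frame of bin between -0.1 and 0.1 m and y of offcut_3 in the frame of bin between -0.11 and 0.11 m and z of offcut_3 in the frame of bin between -0.005 and 0.11 m and x of offcut_4 in the frame of bin between -0.1 and 0.1 m and y of offcut_4 in the frame of bin between -0.11 and 0.11 m and z of offcut_4 in the frame of bin between -0.005 and 0.11 m and angle between tray's own z axis and vertical below 0.08 rad and horizontal distance between tray and mat below 0.055 m and height (world z) of tray below 0.012 m and linear speed of tray below 0.02 m/s); the robot touches nothing.
It fails at once if the bridge is shifted by more than 25 mm (distance of bridge from where it was at the start of the episode above 0.025 m).
It fails at once if the bottle on the bridge is tipped or shifted by more than 40 mm (angle between bottle's own z axis and vertical above 0.5 rad or distance of bottle from where it was at the start of the episode above 0.04 m).
It fails at once if the jar, dish, loupe or a paint tube is pushed away by more than 40 mm (distance of any of jar, dish, tube_a, tube_b, loupe from where it was at the start of the episode above 0.04 m).
It also fails if it takes over 61 s, if anything falls off the work surface, if the arm or the gripper's body presses on something with over 40 N, if the wrist force passes 120 N, or if a joint passes its speed limit or range.

## Robot

A 6-joint arm with a two-finger parallel gripper is mounted at the origin on the work surface. World frame = base frame: x ahead of the robot, y to its left, z up, the work surface at z = 0. Lengths are in mm, angles in rad, forces in N, time in s.
With the tool pointing down it reaches from about 400 to 925 mm from the base axis. Payload 3.4 kg.
Tool frame: the origin (TCP) lies between the finger pads; the fingertips stand 11 mm ahead of it and the grasp point (between the pads) lies 8 mm behind it (arm.nose_length is the distance from the TCP to the fingertips, in mm); z points along the fingers, y is the line along which they close (so a half turn about z gives the same grasp; the last joint's range is limited). The gripper opens to 85 mm and grips with 20 to 120 N. Pads are 22 mm wide; open, the fingers measure 114 mm over their backs; the gripper's body (76 mm by 85 mm) begins 54 mm behind the grasp point. The pads swing forward as they close: fully open they stand 13 mm farther back than shut.
Start: joints at [1.19, 0.307, 1.506, -0, 1.328, -0.073], TCP at [174.227, 547.975, 242.305] pointing down, gripper open.
Joint ranges: [-3.12, 3.12], [-1.05, 2.28], [0.14, 2.33], [-1.42, 4.57], [0.1, 2.73], [-2.68, 2.68]. Speed limits (rad/s): [2.57, 2.57, 3.14, 3.14, 3.14, 3.14].

## Interface

Orientations are given as a unit quaternion [w, x, y, z].
In Python, from plant import arm, get_image gives the robot as it stands.
- The arm moves only by the tool arm_command, never from a script. Its argument "motion" is a list of rows, each an object with "delta_rot": the turn, a rotation vector about the world's x, y, z each as a share of pi rad, from -1 to 1, a list of three; "dp": the shift along the world's x, y, z each as a share of 0.12 m, from -1 to 1, a list of three; "grip": the closure, from -1 (fully open) to 1 (shut). A call has 1 to 20 rows; each row is the pose to reach, as a shift and turn from the pose commanded when the call began, turning the shorter way round; what a row does not reach only later rows make up. A row lasts 1/8 s, in which the tool goes at most 62.5 mm and 10.7 degrees, less where a joint would pass 70% of its speed; a pose out of reach is approached as far as the arm can. A call with a number of a shift or a turn outside -1 to 1 is refused whole. A call with a gripper value outside its range is refused whole. The fingers move at their own pace and stop on an object; "force" is the grip in N (left out, the last holds). Time passes only in rows, so rows that repeat a pose let the fingers close. It gives the time, the measured TCP pose, the force, the opening and the grip force at its end, in the units of the state.
- arm.sense(): the state, without advancing time (a new reading comes with each control period).
- get_image(name): name is "scene" or "top"; returns a dict with "frame" (480x640x3 uint8, red, green, blue), "fovy" (degrees; the focal length in pixels is half the picture's height over the tangent of half this angle, whatever the lens; pixels are square), "cx", "cy" (the principal point, pixels), "extrinsics" (4x4, takes a point from camera to world coordinates). Camera axes: x right, y up, looking along -z (the intrinsics and any distortion apply to the point x, -y, -z); pixel columns grow to the right and rows downward; lengths in mm; the calibration is good to about 2 mm. A picture is of the moment at which its call begins. There is no depth.
- arm.close_job(): hands the job in; it is judged then, once.
The state is a dict: "clock": time; "joints": joint angles; "joint_velocities": joint speeds; "joint_torque": joint torques, N m; "ee_pos": TCP position; "ee_rot": TCP orientation; "wrist_force": force on the tool from outside, world axes, zero at the start; "moment": the same for the moment, N m; "finger_gap": finger opening in mm; "gripper_force": force on a finger pad.
Only numpy, scipy, OpenCV 4.12 (cv2) and the standard library are available. Lean on these libraries where they do the work, as an engineer would, in place of code of your own. Each camera call takes 0.05 s, during which the arm holds its last target. There are 200 camera calls.

## Working session

There is one attempt and no reset: what is moved stays moved. The work goes in short steps, Python scripts to look and compute and a tool call to move; the robot and the scene stay as the last step left them, time stands still between calls to the robot, and variables do not carry over. Pictures are saved under pics/ and viewed, at most 11 in all, crops included, and the job is handed in when it is done.

Besides the shell and the picture viewer there is one more tool, called after "Emit:" as a command line: name --argument value ..., lists and objects as JSON in quotes. arm_command: Moves the arm, as the interface text tells. Its arguments: {"type":"object","properties":{"motion":{"type":"array"},"force":{"type":"number"}},"required":["motion"]}

```bash
mkdir -p pics; ls; python3 - <<'E'
from plant import arm,get_image
import cv2,json
for n in("scene","top"):
    d=get_image(n); cv2.imwrite(f"pics/{n}0.png",d["frame"][:,:,::-1])
    print(n,{k:(v.tolist() if hasattr(v,'tolist') else v) for k,v in d.items() if k!="frame"})
print(arm.sense())
E
```

```text
pics
scene {'fovy': 50.163996662240336, 'cx': 316.13594655306713, 'cy': 245.12311102398567, 'extrinsics': [[0.05335522560551028, -0.810156523498312, 0.5837804615895549, 1128.3394894256417], [0.9985062208882616, 0.05017579276246102, -0.02162675815051198, -84.69268630158794], [-0.011770588261733777, 0.5840623230904278, 0.8116234693490483, 914.4594610193442], [0.0, 0.0, 0.0, 1.0]]}
top {'fovy': 49.71390691104863, 'cx': 319.5569556109474, 'cy': 247.88295202980538, 'extrinsics': [[-0.016624822832116394, 0.998585106572574, -0.05051138680774202, 484.0172571818015], [-0.9997881778866521, -0.017215406961054412, -0.011279588700529105, -61.00013176574178], [-0.01213320336467522, 0.050313166215274846, 0.9986597872556526, 1313.4735819750151], [0.0, 0.0, 0.0, 1.0]]}
{'clock': 0.1, 'joints': array([ 1.18950889e+00,  3.07475705e-01,  1.50754470e+00, -3.45858499e-05,
        1.32840341e+00, -7.35340995e-02]), 'joint_velocities': array([-0.0014104 , -0.00125115, -0.004157  , -0.00071257, -0.00147049,
       -0.0007387 ]), 'joint_torque': array([-1.41419923e-04, -4.58531928e+01, -2.52606082e+01, -8.26951828e-05,
        5.71391109e-03, -6.24494632e-06]), 'ee_pos': array([174.00402663, 547.3997249 , 241.48528337]), 'ee_rot': array([-1.90071739e-04,  1.53265958e-01,  9.88184551e-01, -8.95792877e-04]), 'wrist_force': array([0.11219958, 0.15168886, 0.6195785 ]), 'moment': array([-0.03472591, -0.01645772,  0.01073584]), 'gripper_force': 0.0, 'finger_gap': 85.08987212991909}
```

View pics/top0.png

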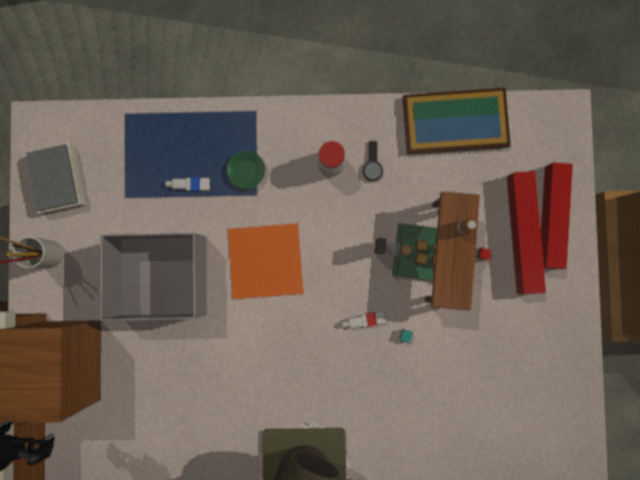

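View pics/scene0.png

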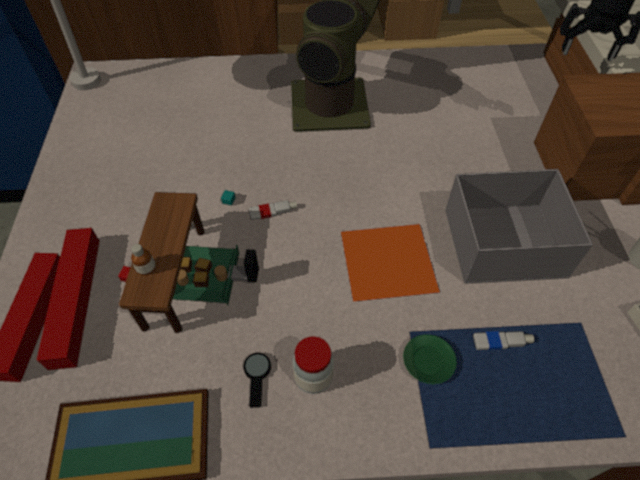

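The top view shows the tray and handle at about (380,246), the bridge plank at (456,250), the bin at (150,277) and the mat at (265,261). The arm base is at the bottom, around (305,465). Possible confusions for the target and its load:
- Red cube at (485,254): look-alike, leave alone.
- Turquoise cube at (406,336): look-alike, leave alone.
- Green dish at (245,170): not the tray.
- Loupe's black handle at (373,150): not the tray handle.

By the description, the target is the black block at (380,246) on the green tray. I'll check it in a close crop.

```bash
cat > h.py <<'E'
import numpy as np,cv2
from plant import arm,get_image
def ray(d,u,v,z):
    E=np.array(d["extrinsics"]);f=240/np.tan(np.radians(d["fovy"]/2))
    r=E[:3,:3]@np.array([(u-d["cx"])/f,-(v-d["cy"])/f,-1]);o=E[:3,3]
    return o+r*(z-o[2])/r[2]
def proj(d,p):
    E=np.array(d["extrinsics"]);f=240/np.tan(np.radians(d["fovy"]/2))
    c=E[:3,:3].T@(np.asarray(p)-E[:3,3]);return d["cx"]+f*c[0]/-c[2],d["cy"]-f*c[1]/-c[2]
def crop(d,x0,y0,w,h,s,name,gain=1.6):
    a=d["frame"][y0:y0+h,x0:x0+w,::-1]
    a=cv2.convertScaleAbs(cv2.resize(a,None,fx=s,fy=s,interpolation=cv2.INTER_CUBIC),alpha=gain)
    for u in range(x0-x0%10+10,x0+w,10):
        cv2.line(a,((u-x0)*s,0),((u-x0)*s,6 if u%50 else 16),(255,255,255))
    for v in range(y0-y0%10+10,y0+h,10):
        cv2.line(a,(0,(v-y0)*s),(6 if v%50 else 16,(v-y0)*s),(255,255,255))
    cv2.imwrite(f"pics/{name}.png",a)
E
python3 - <<'E'
from h import *
d=get_image("top");crop(d,360,180,140,140,4,"c1",2)
d=get_image("scene");crop(d,110,180,160,160,4,"c2",2)
E
```

```text
(no output)
```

View pics/c1.png

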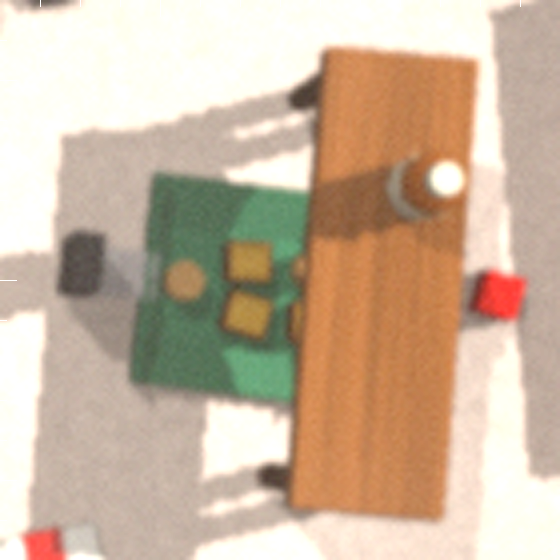

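View pics/c2.png

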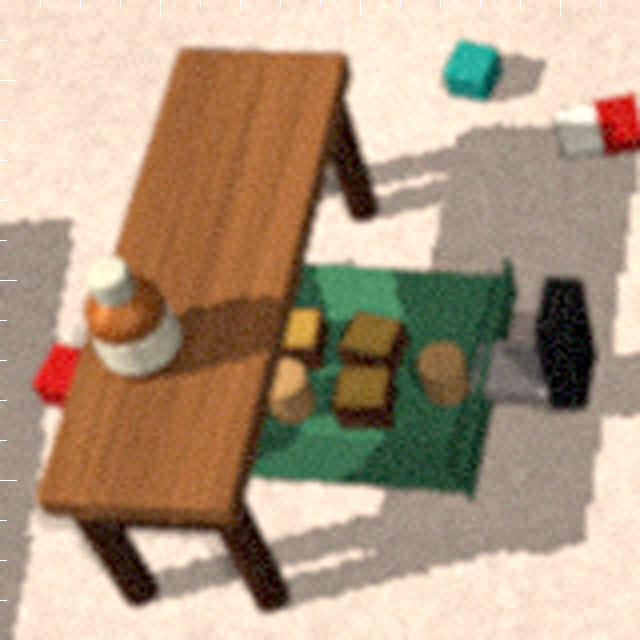

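The close crops confirm the black handle at about (380,246) joined by a steel strip to the green tray. The tray holds 3 gilt-topped blocks and 2 dowels; the red and turquoise cubes lie outside it. Next I'll fit the poses.

```bash
python3 - <<'E'
from h import *
print([a for a in dir(arm) if not a.startswith('__')])
t=get_image("top");s=get_image("scene")
c1=lambda x,y:(360+x/4,180+y/4)
c2=lambda x,y:(110+x/4,180+y/4)
pl=[ray(t,*c1(*p),118) for p in[(325,47),(476,60),(441,520),(290,507)]]
print("bridge",np.mean(pl,0).round(),[np.degrees(np.arctan2(*(a-b)[1::-1])).round(1) for a,b in((pl[0],pl[3]),(pl[1],pl[2]))])
a=ray(t,*c1(155,173),25);b=ray(t,*c1(133,385),25)
print("endwall",a.round(),b.round(),((a+b)/2).round(),np.degrees(np.arctan2(*(a-b)[1::-1])))
for n,p in dict(tr=(105,232),br=(98,297),c=(87,264)).items(): print(n,ray(t,*c1(*p),87).round(1))
print("offcuts",[ray(t,*c1(*p),26).round().tolist() for p in[(184,279),(249,261),(246,314)]])
print("bin",[ray(t,*p,120).round().tolist() for p in[(102,236),(195,233),(196,318),(102,321)]])
print("mat",[ray(t,*p,3).round().tolist() for p in[(228,227),(298,224),(302,294),(232,298)]])
# refine tray with both views: LM on hand points
from scipy.optimize import least_squares
obs=[(t,c1(155,173),(67,67,14)),(t,c1(133,385),(-67,67,14)),(t,c1(105,233),(18,100,87)),(t,c1(99,297),(-18,100,87)),
     (s,c2(473,497),(67,67,14)),(s,c2(505,305),(-67,67,14))]
def res(q):
    x,y,w=q;R=[]
    for d,uv,(X,Y,Z) in obs:
        R+=list(np.subtract(proj(d,(x+X*np.cos(w)-Y*np.sin(w),y+X*np.sin(w)+Y*np.cos(w),Z)),uv))
    return R
r=least_squares(res,[490,-280,-.1]);x,y,w=r.x
print("tray",x,y,np.degrees(w),"handle",x-110*np.sin(w),y+110*np.cos(w)); print(np.round(r.fun,1))
E
```

```text
['IKError', 'close_job', 'nose_length', 'sense']
bridge [ 533. -361.  118.] [np.float64(-5.9), np.float64(-6.1)]
endwall [ 607. -245.   25.] [ 476. -228.   25.] [ 541. -236.   25.] -7.281002074914278
tr [ 566.8 -205.5   87. ]
br [ 528.3 -200.5   87. ]
c [ 548.  -194.5   87. ]
offcuts [[541.0, -261.0, 26.0], [551.0, -302.0, 26.0], [518.0, -299.0, 26.0]]
bin [[581.0, 457.0, 120.0], [584.0, 240.0, 120.0], [388.0, 239.0, 120.0], [384.0, 456.0, 120.0]]
mat [[607.0, 186.0, 3.0], [612.0, 8.0, 3.0], [435.0, 0.0, 3.0], [427.0, 177.0, 3.0]]
tray 541.354547570941 -304.5544810230658 -5.263027237519424 handle 551.44463094326 -195.01823032248882
[-1.  -2.3  0.9 -2.1  0.4 -1.   0.9 -1.8  0.1 -0.5  0.7 -7.1]
```

Emit:
arm_command --motion '[{"dp": [1, -1, 0], "delta_rot": [0, 0, 0.03], "grip": -1}, {"dp": [1, -1, 0], "delta_rot": [0, 0, 0.06], "grip": -1}, {"dp": [1, -1, 0], "delta_rot": [0, 0, 0.06], "grip": -1}, {"dp": [1, -1, 0], "delta_rot": [0, 0, 0.06], "grip": -1}]'

```text
clock: 0.8
ee_pos: [296.1, 425.8, 242.4]
ee_rot: [0.0, 0.062, 0.998, -0.0]
wrist_force: [-0.4, 0.9, 0.1]
finger_gap: 85.3
gripper_force: 0.0
```

```bash
cat > log.py <<'E'
from plant import arm
import json
s=arm.sense();q={k:(v.tolist() if hasattr(v,'tolist') else v) for k,v in s.items()}
open('log.jsonl','a').write(json.dumps(q)+'\n')
print({k:[round(x,3) for x in q[k]] for k in('joints','ee_pos','ee_rot','wrist_force')},q['clock'],q['finger_gap'],q['gripper_force'])
E
python3 log.py
```

```text
{'joints': [0.882, 0.228, 1.62, -0.001, 1.293, -0.564], 'ee_pos': [296.077, 425.828, 242.374], 'ee_rot': [0.0, 0.062, 0.998, -0.0], 'wrist_force': [-0.354, 0.867, 0.107]} 0.8 85.34715901800358 0.0
```

Emit:
arm_command --motion '[{"dp": [1, -1, 0], "delta_rot": [0, 0, 0], "grip": -1}, {"dp": [1, -1, 0], "delta_rot": [0, 0, 0], "grip": -1}, {"dp": [1, -1, 0], "delta_rot": [0, 0, 0], "grip": -1}, {"dp": [1, -1, 0], "delta_rot": [0, 0, 0], "grip": -1}]'

```text
clock: 1.3
ee_pos: [416.0, 307.0, 242.3]
ee_rot: [0.0, 0.061, 0.998, 0.0]
wrist_force: [-0.0, 0.4, -0.1]
finger_gap: 85.6
gripper_force: 0.0
```

```bash
python3 log.py
```

```text
{'joints': [0.554, 0.226, 1.624, -0.0, 1.291, -0.894], 'ee_pos': [416.014, 306.991, 242.319], 'ee_rot': [0.0, 0.061, 0.998, 0.0], 'wrist_force': [-0.021, 0.384, -0.131]} 1.3 85.57789721912802 0.0
```

Emit:
arm_command --motion '[{"dp": [0.6, -1, 0], "delta_rot": [0, 0, 0], "grip": -1}, {"dp": [0.6, -1, 0], "delta_rot": [0, 0, 0], "grip": -1}, {"dp": [0.6, -1, 0], "delta_rot": [0, 0, 0], "grip": -1}]'

```text
clock: 1.68
ee_pos: [487.2, 187.1, 242.3]
ee_rot: [0.0, 0.061, 0.998, 0.0]
wrist_force: [-0.0, 0.7, 0.6]
finger_gap: 85.3
gripper_force: 0.0
```

```bash
python3 log.py
```

```text
{'joints': [0.286, 0.233, 1.615, 0.0, 1.294, -1.164], 'ee_pos': [487.193, 187.113, 242.28], 'ee_rot': [0.0, 0.061, 0.998, 0.0], 'wrist_force': [-0.048, 0.651, 0.57]} 1.675 85.28581947944468 0.0
```

Emit:
arm_command --motion '[{"dp": [0.25, -0.5, 0], "delta_rot": [0, 0, 0], "grip": -1}, {"dp": [0.25, -1, 0], "delta_rot": [0, 0, 0], "grip": -1}, {"dp": [0.25, -1, 0], "delta_rot": [0, 0, 0], "grip": -1}]'

```text
clock: 2.05
ee_pos: [515.9, 66.3, 242.1]
ee_rot: [-0.001, 0.062, 0.998, -0.0]
wrist_force: [-0.8, 0.5, 1.0]
finger_gap: 85.5
gripper_force: 0.0
```

Emit:
arm_command --motion '[{"dp": [0.25, -0.5, -0.2], "delta_rot": [0, 0, 0], "grip": -1}, {"dp": [0.25, -1, -0.4], "delta_rot": [0, 0, 0], "grip": -1}, {"dp": [0.25, -1, -0.4], "delta_rot": [0, 0, 0], "grip": -1}]'

```text
clock: 2.42
ee_pos: [545.5, -52.0, 192.5]
ee_rot: [-0.002, 0.06, 0.998, 0.001]
wrist_force: [-0.1, 0.2, 0.3]
finger_gap: 85.1
gripper_force: 0.0
```

Emit:
arm_command --motion '[{"dp": [0, -0.5, 0], "delta_rot": [0, 0, 0], "grip": -0.6}, {"dp": [0, -1, 0], "delta_rot": [0, 0, 0], "grip": -0.6}, {"dp": [0, -1.0, 0], "delta_rot": [0, 0, 0], "grip": -0.6}, {"dp": [0, -1.0, 0], "delta_rot": [0, 0, 0], "grip": -0.6}]'

```text
clock: 2.92
ee_pos: [546.5, -169.6, 194.4]
ee_rot: [-0.0, 0.059, 0.998, 0.001]
wrist_force: [-1.2, 0.1, 0.9]
finger_gap: 68.5
gripper_force: 0.0
```

```bash
python3 log.py; python3 - <<'E'
from h import *
t=get_image("top");s=get_image("scene")
a=s["frame"][210:290,210:310,::-1]; 
crop(s,160,170,150,130,5,"c3",2)
for n in(0,1):
  hx,hy,w=548,-193,np.radians(-6.5)
  d=(t,s)[n]
  for Z in(87,20):
    print(n,Z,[tuple(np.round(proj(d,(hx+X*np.cos(w)-Y*np.sin(w),hy+X*np.sin(w)+Y*np.cos(w),Z)),1)) for X,Y in((18,10),(18,-10),(-18,-10),(-18,10))])
E
```

```text
{'joints': [-0.376, 0.343, 1.58, 0.002, 1.219, -1.829], 'ee_pos': [546.506, -169.628, 194.433], 'ee_rot': [-0.0, 0.059, 0.998, 0.001], 'wrist_force': [-1.23, 0.144, 0.922]} 2.925 68.50000891946355 0.0
0 87 [(np.float64(377.6), np.float64(238.0)), (np.float64(386.0), np.float64(238.9)), (np.float64(384.7), np.float64(254.0)), (np.float64(376.2), np.float64(253.2))]
0 20 [(np.float64(374.9), np.float64(239.9)), (np.float64(382.9), np.float64(240.7)), (np.float64(381.6), np.float64(255.0)), (np.float64(373.6), np.float64(254.2))]
1 87 [(np.float64(254.2), np.float64(262.4)), (np.float64(244.0), np.float64(261.9)), (np.float64(246.6), np.float64(246.9)), (np.float64(256.5), np.float64(247.3))]
1 20 [(np.float64(257.8), np.float64(280.6)), (np.float64(248.1), np.float64(280.1)), (np.float64(250.5), np.float64(265.5)), (np.float64(259.9), np.float64(265.9))]
```

View pics/c3.png

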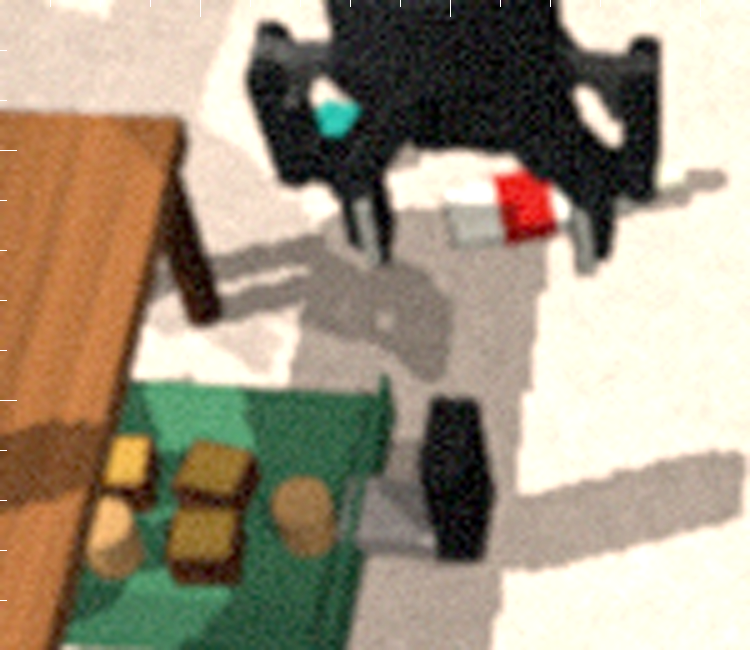

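The gripper is over the tray, with the handle at crop (460,480), i.e. scene px (252,266), and its sides clear. Both views put the handle centre at about (550,-194).

Emit:
arm_command --motion '[{"dp": [0.03, -0.18, -0.2], "delta_rot": [0, 0, 0], "grip": -0.6}, {"dp": [0.03, -0.18, -0.5], "delta_rot": [0, 0, 0], "grip": -0.6}, {"dp": [0.03, -0.18, -0.8], "delta_rot": [0, 0, 0], "grip": -0.6}, {"dp": [0.03, -0.18, -0.8], "delta_rot": [0, 0, 0], "grip": -0.6}]'

```text
clock: 3.52
ee_pos: [547.7, -190.6, 95.9]
ee_rot: [-0.003, 0.059, 0.998, 0.001]
wrist_force: [-0.4, 0.7, 0.1]
finger_gap: 68.0
gripper_force: 0.0
```

Emit:
arm_command --motion '[{"dp": [0, 0, -0.2], "delta_rot": [0, 0, 0], "grip": -0.6}, {"dp": [0, 0, -0.32], "delta_rot": [0, 0, 0], "grip": -0.6}, {"dp": [0, 0, -0.32], "delta_rot": [0, 0, 0], "grip": -0.6}]'

```text
clock: 3.9
ee_pos: [549.6, -192.8, 59.8]
ee_rot: [-0.001, 0.059, 0.998, 0.0]
wrist_force: [-0.5, 0.1, 0.1]
finger_gap: 68.4
gripper_force: 0.0
```

Emit:
arm_command --motion '[{"dp": [0, 0, 0], "delta_rot": [0, 0, 0], "grip": -0.2}, {"dp": [0, 0, 0], "delta_rot": [0, 0, 0], "grip": 0.1}, {"dp": [0, 0, 0], "delta_rot": [0, 0, 0], "grip": 0.4}, {"dp": [0, 0, 0], "delta_rot": [0, 0, 0], "grip": 0.7}, {"dp": [0, 0, 0], "delta_rot": [0, 0, 0], "grip": 1}, {"dp": [0, 0, 0], "delta_rot": [0, 0, 0], "grip": 1}, {"dp": [0, 0, 0], "delta_rot": [0, 0, 0], "grip": 1}]' --force 90

```text
clock: 4.78
ee_pos: [550.0, -194.0, 60.7]
ee_rot: [0.0, 0.06, 0.998, -0.0]
wrist_force: [-2.8, -0.6, 5.5]
finger_gap: 19.3
gripper_force: 87.7
```

```bash
python3 log.py; python3 - <<'E'
from h import *
s=get_image("scene");crop(s,110,170,200,150,4,"c4",2)
E
```

```text
{'joints': [-0.411, 0.505, 1.707, -0.0, 0.928, -1.862], 'ee_pos': [549.966, -194.026, 60.721], 'ee_rot': [0.0, 0.06, 0.998, -0.0], 'wrist_force': [-2.751, -0.594, 5.466]} 4.775 19.281660474502782 87.68417358398438
```

View pics/c4.png

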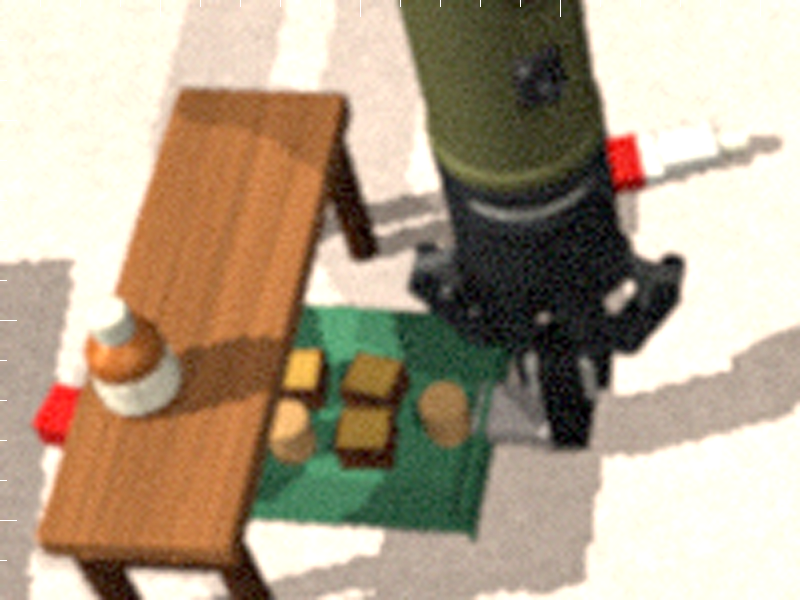

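The fingers hold the handle at crop (570,390), opening 19.3 mm and grip 88 N; bridge and bottle are undisturbed. I'll lift a little, then draw the tray out along its own y axis.

Emit:
arm_command --motion '[{"dp": [0, 0, 0], "delta_rot": [0, 0, 0], "grip": 1}, {"dp": [0, 0, 0.02], "delta_rot": [0, 0, 0], "grip": 1}, {"dp": [0, 0, 0.05], "delta_rot": [0, 0, 0], "grip": 1}, {"dp": [0, 0, 0.08], "delta_rot": [0, 0, 0], "grip": 1}, {"dp": [0, 0, 0.1], "delta_rot": [0, 0, 0], "grip": 1}, {"dp": [0.003, 0.03, 0.1], "delta_rot": [0, 0, 0], "grip": 1}, {"dp": [0.008, 0.08, 0.1], "delta_rot": [0, 0, 0], "grip": 1}, {"dp": [0.016, 0.16, 0.1], "delta_rot": [0, 0, 0], "grip": 1}, {"dp": [0.025, 0.25, 0.1], "delta_rot": [0, 0, 0], "grip": 1}, {"dp": [0.035, 0.35, 0.1], "delta_rot": [0, 0, 0], "grip": 1}, {"dp": [0.045, 0.45, 0.1], "delta_rot": [0, 0, 0], "grip": 1}, {"dp": [0.055, 0.55, 0.1], "delta_rot": [0, 0, 0], "grip": 1}, {"dp": [0.065, 0.65, 0.1], "delta_rot": [0, 0, 0], "grip": 1}, {"dp": [0.075, 0.75, 0.1], "delta_rot": [0, 0, 0], "grip": 1}, {"dp": [0.084, 0.84, 0.1], "delta_rot": [0, 0, 0], "grip": 1}, {"dp": [0.091, 0.91, 0.1], "delta_rot": [0, 0, 0], "grip": 1}, {"dp": [0.096, 0.96, 0.1], "delta_rot": [0, 0, 0], "grip": 1}, {"dp": [0.1, 0.99, 0.1], "delta_rot": [0, 0, 0], "grip": 1}, {"dp": [0.1, 1, 0.1], "delta_rot": [0, 0, 0], "grip": 1}, {"dp": [0.1, 1, 0.1], "delta_rot": [0, 0, 0], "grip": 1}]' --force 115

```text
clock: 7.32
ee_pos: [561.8, -73.8, 71.9]
ee_rot: [0.0, 0.06, 0.998, -0.0]
wrist_force: [0.3, -0.0, -1.7]
finger_gap: 18.9
gripper_force: 112.2
```

```bash
python3 log.py; python3 - <<'E'
from h import *
s=get_image("scene");crop(s,110,150,200,150,4,"c5",2)
# FK fit: planar arm: r=a1+L1 sin j2+L2 sin(j2+j3)+e cos(j2+j3) ; z=h+L1 cos j2+L2 cos(j2+j3)-e sin() -Lt (tool down)
import json
from scipy.optimize import least_squares
D=[json.loads(l) for l in open('log.jsonl')]
D.append(dict(joints=[1.18950889,.307475705,1.5075447,0,1.32840341,-.0735],ee_pos=[174.004,547.4,241.485]))
P=[(d["joints"],d["ee_pos"]) for d in D]
print([ (round(np.degrees(np.arctan2(p[1],p[0])-j[0]),2),round(np.hypot(p[0],p[1]),1),p[2]) for j,p in P])
E
```

```text
{'joints': [-0.205, 0.474, 1.733, -0.0, 0.934, -1.656], 'ee_pos': [561.838, -73.787, 71.905], 'ee_rot': [0.0, 0.06, 0.998, -0.0], 'wrist_force': [0.266, -0.015, -1.743]} 7.325 18.850212775395928 112.23572731018066
[(np.float64(4.63), np.float64(518.6), 242.37437705921775), (np.float64(4.67), np.float64(517.0), 242.31930683009412), (np.float64(4.64), np.float64(521.9), 242.27960570031206), (np.float64(4.29), np.float64(572.2), 194.43295186576506), (np.float64(4.14), np.float64(583.2), 60.72058390030356), (np.float64(4.27), np.float64(566.7), 71.90513438117321), (np.float64(4.21), np.float64(574.4), 241.485)]
```

View pics/c5.png

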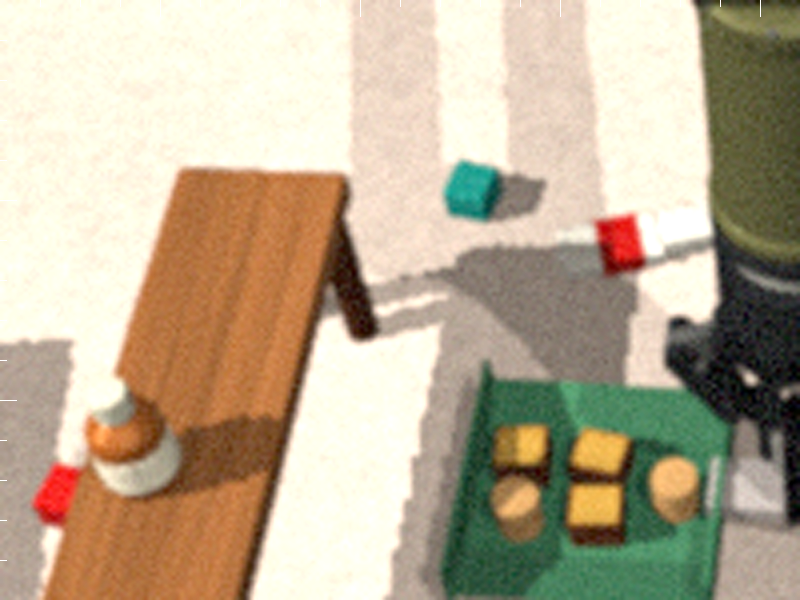

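All five offcuts are still in the tray at crop (450–730, 370–600), which is clear of the bridge; the bottle is upright. Next I'll fit rough kinematics to check that the tipping pose can be reached.

```bash
cat > fit.py <<'E'
import numpy as np,json
from scipy.optimize import least_squares
D=[json.loads(l) for l in open('log.jsonl')]
P=[(d["joints"],d["ee_pos"]) for d in D]+[([1.18950889,.307475705,1.5075447,0,1.32840341],[174.004,547.4,241.485])]
def fk(p,j):
    a1,L1,L2,e,h,Lt=p;a=j[1];b=a+j[2];c=b+j[4]
    return np.array([a1+L1*np.sin(a)+L2*np.sin(b)+e*np.cos(b)+Lt*np.sin(c),h+L1*np.cos(a)+L2*np.cos(b)-e*np.sin(b)+Lt*np.cos(c)])
lat=np.mean([np.hypot(*p[:2])*np.sin(np.arctan2(p[1],p[0])-j[0]) for j,p in P])
def res(p): return np.concatenate([fk(p,j)-[np.sqrt(p3[0]**2+p3[1]**2-lat**2),p3[2]] for j,p3 in P]+[(np.array(p)-[0,400,400,0,150,250])*.002])
r=least_squares(res,[0,400,400,0,150,250]);p=r.x
if __name__=="__main__":
    print(lat,p.round(1),r.fun.round(1))
    for h in(100,150,200,300):
        q=p.copy();q[5]+=h-q[4];q[4]=h
        for th in(-65,65):
          for R in(550,600,650,700):
            best=None
            f=lambda j:np.r_[fk(q,[0,j[0],j[1],0,np.pi+np.radians(th)-j[0]-j[1]])-[R,224]]
            s=least_squares(f,[.3,1.6],bounds=([-1.05,.14],[2.28,2.33]))
            j=s.x;print("h",h,"tilt",th,"R",R,"err",np.abs(s.fun).max().round(1),"j",j.round(2),"j5",round(np.pi+np.radians(th)-j.sum(),2))
E
python3 fit.py
```

```text
42.2081858014075 [1.000e-01 6.456e+02 4.165e+02 1.085e+02 1.273e+02 2.952e+02] [ 0.  -0.  -0.  -0.  -0.  -0.  -0.   0.  -0.   0.   0.  -0.   0.   0.
  0.   0.5  0.   0.2 -0.   0.1]
h 100 tilt -65 R 550 err 0.0 j [0.21 2.26] j5 -0.47
h 100 tilt -65 R 600 err 0.0 j [0.26 2.17] j5 -0.42
h 100 tilt -65 R 650 err 0.0 j [0.31 2.07] j5 -0.38
h 100 tilt -65 R 700 err 0.0 j [0.37 1.97] j5 -0.32
h 100 tilt 65 R 550 err 0.0 j [0.74 1.17] j5 2.37
h 100 tilt 65 R 600 err 0.0 j [0.81 1.02] j5 2.45
h 100 tilt 65 R 650 err 0.0 j [0.88 0.85] j5 2.55
h 100 tilt 65 R 700 err 0.0 j [0.97 0.65] j5 2.66
h 150 tilt -65 R 550 err 20.6 j [0.22 2.33] j5 -0.54
h 150 tilt -65 R 600 err 0.0 j [0.29 2.3 ] j5 -0.58
h 150 tilt -65 R 650 err 0.0 j [0.33 2.19] j5 -0.52
h 150 tilt -65 R 700 err 0.0 j [0.37 2.09] j5 -0.46
h 150 tilt 65 R 550 err 0.0 j [0.82 1.05] j5 2.4
h 150 tilt 65 R 600 err 0.0 j [0.9  0.89] j5 2.49
h 150 tilt 65 R 650 err 0.0 j [0.98 0.7 ] j5 2.6
h 150 tilt 65 R 700 err 0.0 j [1.08 0.47] j5 2.73
h 200 tilt -65 R 550 err 61.4 j [0.2  2.33] j5 -0.52
h 200 tilt -65 R 600 err 32.9 j [0.3  2.33] j5 -0.62
h 200 tilt -65 R 650 err 0.0 j [0.37 2.32] j5 -0.69
h 200 tilt -65 R 700 err 0.0 j [0.4  2.22] j5 -0.61
h 200 tilt 65 R 550 err 0.0 j [0.91 0.93] j5 2.44
h 200 tilt 65 R 600 err 0.0 j [0.99 0.74] j5 2.54
h 200 tilt 65 R 650 err 0.0 j [1.08 0.52] j5 2.67
h 200 tilt 65 R 700 err 0.0 j [1.22 0.21] j5 2.85
h 300 tilt -65 R 550 err 133.6 j [0.12 2.33] j5 -0.44
h 300 tilt -65 R 600 err 120.9 j [0.28 2.33] j5 -0.61
h 300 tilt -65 R 650 err 91.8 j [0.39 2.33] j5 -0.72
h 300 tilt -65 R 700 err 54.3 j [0.47 2.33] j5 -0.8
h 300 tilt 65 R 550 err 0.0 j [1.11 0.61] j5 2.56
h 300 tilt 65 R 600 err 0.0 j [1.22 0.34] j5 2.72
h 300 tilt 65 R 650 err 24.7 j [1.3  0.14] j5 2.84
h 300 tilt 65 R 700 err 74.1 j [1.31 0.14] j5 2.83
```

Emit:
arm_command --motion '[{"dp": [0, 0, 0.03], "delta_rot": [0, 0, 0], "grip": 1}, {"dp": [0, 0, 0.1], "delta_rot": [0, 0, 0], "grip": 1}, {"dp": [0, 0.03, 0.22], "delta_rot": [0, 0, 0.002], "grip": 1}, {"dp": [-0.01, 0.09, 0.37], "delta_rot": [0, 0, 0.006], "grip": 1}, {"dp": [-0.02, 0.2, 0.53], "delta_rot": [0, 0, 0.013], "grip": 1}, {"dp": [-0.04, 0.34, 0.69], "delta_rot": [0, 0, 0.023], "grip": 1}, {"dp": [-0.055, 0.5, 0.82], "delta_rot": [0, 0, 0.033], "grip": 1}, {"dp": [-0.07, 0.64, 0.92], "delta_rot": [0, 0, 0.043], "grip": 1}, {"dp": [-0.08, 0.75, 0.98], "delta_rot": [0, 0, 0.05], "grip": 1}, {"dp": [-0.09, 0.83, 1], "delta_rot": [0, 0, 0.055], "grip": 1}, {"dp": [-0.1, 0.88, 1], "delta_rot": [0, 0, 0.058], "grip": 1}, {"dp": [-0.1, 0.9, 1], "delta_rot": [0, 0, 0.06], "grip": 1}]'

```text
clock: 8.88
ee_pos: [549.3, 34.6, 191.2]
ee_rot: [-0.001, -0.035, 0.999, -0.0]
wrist_force: [0.3, -0.9, -3.1]
finger_gap: 18.6
gripper_force: 112.4
```

Emit:
arm_command --motion '[{"dp": [-0.015, 0.03, 0.01], "delta_rot": [0, 0, 0.002], "grip": 1}, {"dp": [-0.05, 0.1, 0.05], "delta_rot": [0, 0, 0.007], "grip": 1}, {"dp": [-0.11, 0.22, 0.1], "delta_rot": [0, 0, 0.015], "grip": 1}, {"dp": [-0.185, 0.37, 0.17], "delta_rot": [0, 0, 0.026], "grip": 1}, {"dp": [-0.265, 0.53, 0.24], "delta_rot": [0, 0, 0.037], "grip": 1}, {"dp": [-0.345, 0.69, 0.32], "delta_rot": [0, 0, 0.048], "grip": 1}, {"dp": [-0.41, 0.82, 0.38], "delta_rot": [0, 0, 0.057], "grip": 1}, {"dp": [-0.46, 0.92, 0.42], "delta_rot": [0, 0, 0.064], "grip": 1}, {"dp": [-0.49, 0.98, 0.45], "delta_rot": [0, 0, 0.068], "grip": 1}, {"dp": [-0.5, 1, 0.46], "delta_rot": [0, 0, 0.07], "grip": 1}]'

```text
clock: 10.12
ee_pos: [489.7, 154.7, 247.3]
ee_rot: [0.0, -0.145, 0.989, -0.0]
wrist_force: [0.0, -0.3, -4.0]
finger_gap: 18.9
gripper_force: 112.4
```

Emit:
arm_command --motion '[{"dp": [-0.015, 0.03, 0], "delta_rot": [0, 0, 0.002], "grip": 1}, {"dp": [-0.05, 0.1, 0], "delta_rot": [0, 0, 0.007], "grip": 1}, {"dp": [-0.11, 0.22, 0], "delta_rot": [0, 0, 0.015], "grip": 1}, {"dp": [-0.185, 0.37, 0], "delta_rot": [0, 0, 0.026], "grip": 1}, {"dp": [-0.265, 0.53, 0], "delta_rot": [0, 0, 0.037], "grip": 1}, {"dp": [-0.345, 0.69, 0], "delta_rot": [0, 0, 0.048], "grip": 1}, {"dp": [-0.41, 0.82, 0], "delta_rot": [0, 0, 0.057], "grip": 1}, {"dp": [-0.46, 0.92, 0], "delta_rot": [0, 0, 0.064], "grip": 1}, {"dp": [-0.49, 0.98, 0], "delta_rot": [0, 0, 0.068], "grip": 1}, {"dp": [-0.5, 1, 0], "delta_rot": [0, 0, 0.07], "grip": 1}]'

```text
clock: 11.38
ee_pos: [429.7, 274.7, 247.1]
ee_rot: [0.0, -0.252, 0.968, -0.0]
wrist_force: [0.4, -0.0, -3.4]
finger_gap: 18.7
gripper_force: 112.4
```

Emit:
arm_command --motion '[{"dp": [-0.015, 0.03, 0], "delta_rot": [0, 0, 0.002], "grip": 1}, {"dp": [-0.05, 0.1, 0], "delta_rot": [0, 0, 0.007], "grip": 1}, {"dp": [-0.11, 0.22, 0], "delta_rot": [0, 0, 0.015], "grip": 1}, {"dp": [-0.185, 0.37, 0], "delta_rot": [0, 0, 0.026], "grip": 1}, {"dp": [-0.265, 0.53, 0], "delta_rot": [0, 0, 0.037], "grip": 1}, {"dp": [-0.345, 0.69, 0], "delta_rot": [0, 0, 0.048], "grip": 1}, {"dp": [-0.41, 0.82, 0], "delta_rot": [0, 0, 0.057], "grip": 1}, {"dp": [-0.46, 0.92, 0], "delta_rot": [0, 0, 0.064], "grip": 1}, {"dp": [-0.49, 0.98, 0], "delta_rot": [0, 0, 0.068], "grip": 1}, {"dp": [-0.51, 0.99, 0], "delta_rot": [0, 0, 0.072], "grip": 1}, {"dp": [-0.51, 0.99, 0], "delta_rot": [0, 0, 0.072], "grip": 1}]'

```text
clock: 12.75
ee_pos: [368.6, 392.8, 247.1]
ee_rot: [-0.0, -0.359, 0.933, -0.0]
wrist_force: [-1.1, -0.2, -2.6]
finger_gap: 18.8
gripper_force: 112.4
```

```bash
python3 log.py; python3 - <<'E'
from h import *
s=get_image("scene");crop(s,400,70,200,200,3,"c6",2)
E
```

```text
{'joints': [0.739, 0.253, 1.573, -0.0, 1.316, -1.567], 'ee_pos': [368.564, 392.819, 247.052], 'ee_rot': [-0.0, -0.359, 0.933, -0.0], 'wrist_force': [-1.139, -0.194, -2.644]} 12.75 18.7540929684328 112.37508058547974
```

View pics/c6.png

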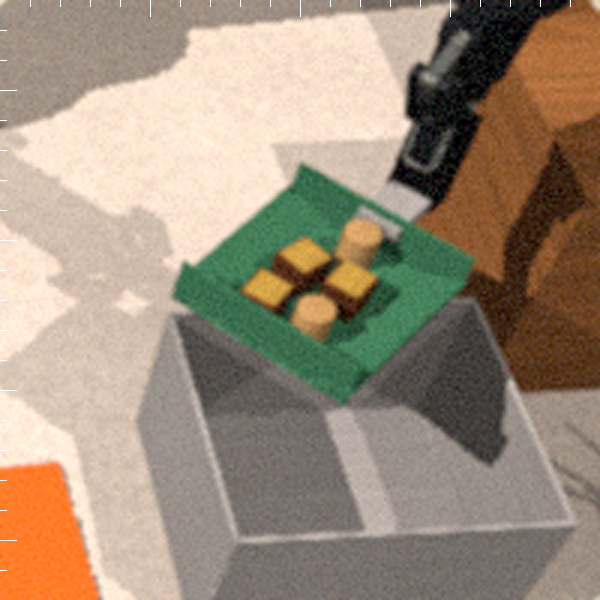

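The tray is level over the bin's near part with all five offcuts aboard, at crop (180–470, 165–400). Next I'll tip it outward about its own y axis.

Emit:
arm_command --motion '[{"dp": [0.032, 0.029, -0.002], "delta_rot": [-0.019, 0.021, 0], "grip": 1}, {"dp": [0.064, 0.058, -0.008], "delta_rot": [-0.037, 0.041, 0], "grip": 1}, {"dp": [0.108, 0.098, -0.022], "delta_rot": [-0.063, 0.07, 0], "grip": 1}, {"dp": [0.151, 0.136, -0.043], "delta_rot": [-0.089, 0.099, 0], "grip": 1}, {"dp": [0.186, 0.168, -0.067], "delta_rot": [-0.112, 0.124, 0], "grip": 1}, {"dp": [0.213, 0.192, -0.09], "delta_rot": [-0.13, 0.144, 0], "grip": 1}, {"dp": [0.238, 0.215, -0.117], "delta_rot": [-0.149, 0.165, 0], "grip": 1}, {"dp": [0.262, 0.237, -0.146], "delta_rot": [-0.168, 0.186, 0], "grip": 1}, {"dp": [0.284, 0.257, -0.179], "delta_rot": [-0.186, 0.206, 0], "grip": 1}, {"dp": [0.304, 0.274, -0.213], "delta_rot": [-0.205, 0.227, 0], "grip": 1}, {"dp": [0.321, 0.29, -0.25], "delta_rot": [-0.223, 0.247, 0], "grip": 1}, {"dp": [0.336, 0.304, -0.289], "delta_rot": [-0.242, 0.268, 0], "grip": 1}, {"dp": [0.336, 0.304, -0.289], "delta_rot": [-0.242, 0.268, 0], "grip": 1}, {"dp": [0.336, 0.304, -0.289], "delta_rot": [-0.242, 0.268, 0], "grip": 1}, {"dp": [0.336, 0.304, -0.289], "delta_rot": [-0.242, 0.268, 0], "grip": 1}, {"dp": [0.336, 0.304, -0.289], "delta_rot": [-0.242, 0.268, 0], "grip": 1}, {"dp": [0.336, 0.304, -0.289], "delta_rot": [-0.242, 0.268, 0], "grip": 1}]'

```text
clock: 14.92
ee_pos: [408.9, 429.7, 213.3]
ee_rot: [-0.501, -0.303, 0.787, -0.192]
wrist_force: [-0.2, -0.1, -2.2]
finger_gap: 19.3
gripper_force: 112.7
```

```bash
python3 log.py; python3 - <<'E'
from h import *
s=get_image("scene");t=get_image("top");crop(s,400,70,200,200,3,"a",2);crop(t,60,190,170,150,4,"b",2)
a,b=cv2.imread("pics/a.png"),cv2.imread("pics/b.png");b=cv2.resize(b,None,fx=.58,fy=.58)
o=np.zeros((600,800,3),np.uint8);a=cv2.resize(a,(400,400));o[:400,:400]=a;o[:b.shape[0],400:400+b.shape[1]]=b[:,:400];cv2.imwrite("pics/c7.png",o)
E
```

```text
{'joints': [0.737, 0.968, 0.81, 0.004, 2.496, -1.567], 'ee_pos': [408.889, 429.672, 213.317], 'ee_rot': [-0.501, -0.303, 0.787, -0.192], 'wrist_force': [-0.152, -0.075, -2.211]} 14.925 19.342902326135164 112.65458464622498
```

View pics/c7.png

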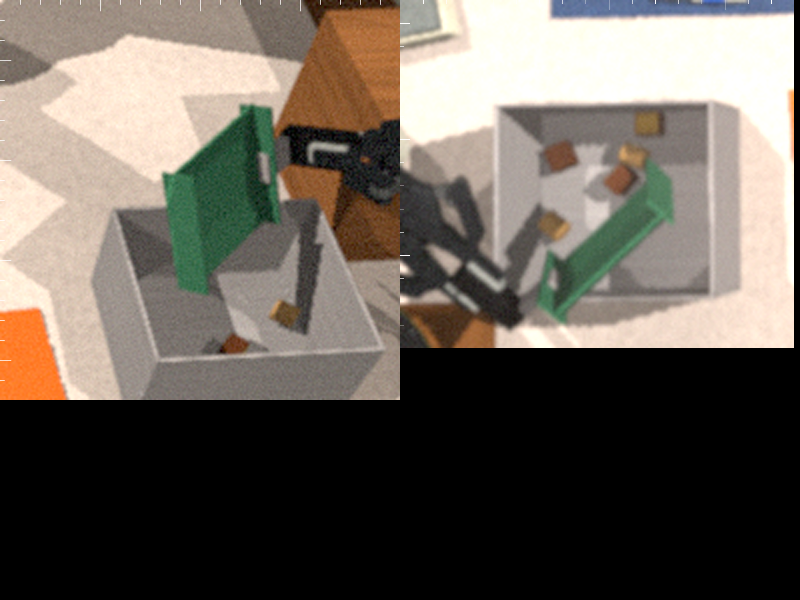

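The pan is empty. In the top crop all five offcuts lie in the bin: (560,155), (620,180), (650,123), (632,155), (553,225). Next I'll level the tray and carry it to the mat.

Emit:
arm_command --motion '[{"dp": [-0.015, -0.014, 0.04], "delta_rot": [0.019, -0.021, 0], "grip": 1}, {"dp": [-0.052, -0.047, 0.11], "delta_rot": [0.056, -0.062, 0], "grip": 1}, {"dp": [-0.098, -0.089, 0.172], "delta_rot": [0.093, -0.103, 0], "grip": 1}, {"dp": [-0.15, -0.136, 0.222], "delta_rot": [0.13, -0.144, 0], "grip": 1}, {"dp": [-0.209, -0.189, 0.259], "delta_rot": [0.167, -0.185, 0], "grip": 1}, {"dp": [-0.272, -0.246, 0.281], "delta_rot": [0.205, -0.227, 0], "grip": 1}, {"dp": [-0.336, -0.304, 0.289], "delta_rot": [0.242, -0.268, 0], "grip": 1}, {"dp": [-0.336, -0.304, 0.289], "delta_rot": [0.242, -0.268, 0], "grip": 1}, {"dp": [-0.336, -0.304, 0.289], "delta_rot": [0.242, -0.268, 0], "grip": 1}]'

```text
clock: 16.15
ee_pos: [368.6, 393.1, 247.8]
ee_rot: [-0.0, -0.359, 0.933, -0.0]
wrist_force: [0.0, 0.2, -1.8]
finger_gap: 18.7
gripper_force: 112.5
```

Emit:
arm_command --motion '[{"dp": [0.03, -0.1, 0], "delta_rot": [0, 0, 0.002], "grip": 1}, {"dp": [0.09, -0.3, 0], "delta_rot": [0, 0, 0.006], "grip": 1}, {"dp": [0.17, -0.55, 0], "delta_rot": [0, 0, 0.012], "grip": 1}, {"dp": [0.24, -0.8, 0], "delta_rot": [0, 0, 0.018], "grip": 1}, {"dp": [0.29, -0.95, 0], "delta_rot": [0, 0, 0.021], "grip": 1}, {"dp": [0.3, -1, 0], "delta_rot": [0, 0, 0.022], "grip": 1}]'

```text
clock: 16.9
ee_pos: [406.3, 272.3, 246.7]
ee_rot: [-0.001, -0.391, 0.921, -0.0]
wrist_force: [-0.1, -0.4, -2.3]
finger_gap: 18.4
gripper_force: 112.6
```

Emit:
arm_command --motion '[{"dp": [0.03, -0.1, 0], "delta_rot": [0, 0, 0.002], "grip": 1}, {"dp": [0.09, -0.3, 0], "delta_rot": [0, 0, 0.006], "grip": 1}, {"dp": [0.17, -0.55, 0], "delta_rot": [0, 0, 0.012], "grip": 1}, {"dp": [0.24, -0.8, 0], "delta_rot": [0, 0, 0.018], "grip": 1}, {"dp": [0.28, -0.92, -0.05], "delta_rot": [0, 0, 0.021], "grip": 1}, {"dp": [0.29, -0.95, -0.15], "delta_rot": [0, 0, 0.022], "grip": 1}, {"dp": [0.29, -0.95, -0.3], "delta_rot": [0, 0, 0.022], "grip": 1}, {"dp": [0.29, -0.95, -0.5], "delta_rot": [0, 0, 0.022], "grip": 1}, {"dp": [0.29, -0.95, -0.7], "delta_rot": [0, 0, 0.022], "grip": 1}, {"dp": [0.29, -0.95, -0.85], "delta_rot": [0, 0, 0.022], "grip": 1}, {"dp": [0.29, -0.95, -0.95], "delta_rot": [0, 0, 0.022], "grip": 1}, {"dp": [0.29, -0.95, -1], "delta_rot": [0, 0, 0.022], "grip": 1}, {"dp": [0.29, -0.95, -1], "delta_rot": [0, 0, 0.022], "grip": 1}]'

```text
clock: 18.52
ee_pos: [439.4, 159.4, 126.9]
ee_rot: [-0.0, -0.423, 0.906, 0.0]
wrist_force: [0.4, -0.2, -2.0]
finger_gap: 18.6
gripper_force: 112.5
```

```bash
python3 log.py; python3 - <<'E'
from h import *
s=get_image("scene");t=get_image("top");crop(s,300,120,200,200,3,"a",2);crop(t,200,190,150,150,4,"b",2)
a,b=cv2.imread("pics/a.png"),cv2.imread("pics/b.png")
o=np.zeros((400,800,3),np.uint8);o[:,:400]=cv2.resize(a,(400,400));o[:,400:]=cv2.resize(b,(400,400));cv2.imwrite("pics/c8.png",o)
E
```

```text
{'joints': [0.257, 0.287, 1.883, 0.0, 0.972, -2.187], 'ee_pos': [439.391, 159.364, 126.893], 'ee_rot': [-0.0, -0.423, 0.906, 0.0], 'wrist_force': [0.411, -0.247, -2.042]} 18.525 18.608098189312496 112.52557396888733
```

View pics/c8.png

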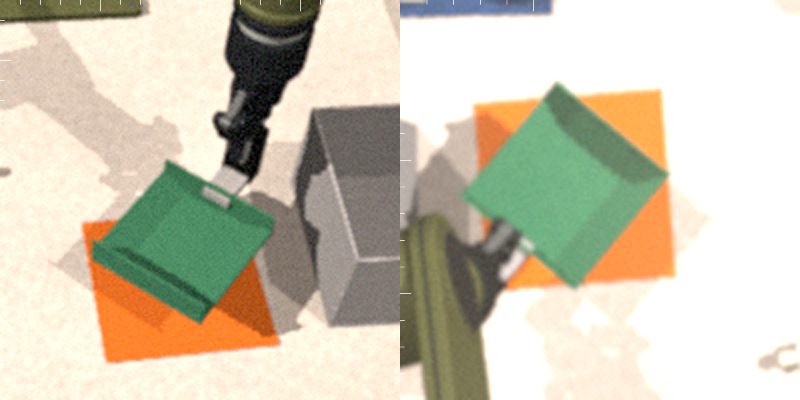

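The empty tray is level over the mat: pan centre at crop (566,187) against mat centre (575,190). The bin is clear of the gripper, so I'll lower it.

Emit:
arm_command --motion '[{"dp": [0, 0, -0.1], "delta_rot": [0, 0, 0], "grip": 1}, {"dp": [0, 0, -0.25], "delta_rot": [0, 0, 0], "grip": 1}, {"dp": [0, 0, -0.38], "delta_rot": [0, 0, 0], "grip": 1}, {"dp": [0, 0, -0.46], "delta_rot": [0, 0, 0], "grip": 1}, {"dp": [0, 0, -0.5], "delta_rot": [0, 0, 0], "grip": 1}, {"dp": [0, 0, -0.52], "delta_rot": [0, 0, 0], "grip": 1}, {"dp": [0, 0, -0.53], "delta_rot": [0, 0, 0], "grip": 1}, {"dp": [0, 0, -0.53], "delta_rot": [0, 0, 0], "grip": 1}, {"dp": [0, 0, -0.53], "delta_rot": [0, 0, 0], "grip": 1}]'

```text
clock: 19.75
ee_pos: [439.8, 159.3, 63.8]
ee_rot: [0.0, -0.423, 0.906, -0.0]
wrist_force: [-0.3, 0.3, 0.0]
finger_gap: 18.7
gripper_force: 112.6
```

Emit:
arm_command --motion '[{"dp": [0, 0, 0], "delta_rot": [0, 0, 0], "grip": 0.4}, {"dp": [0, 0, 0], "delta_rot": [0, 0, 0], "grip": 0.2}, {"dp": [0, 0, 0], "delta_rot": [0, 0, 0], "grip": -0.1}, {"dp": [0, 0, 0], "delta_rot": [0, 0, 0], "grip": -0.4}, {"dp": [0, 0, 0], "delta_rot": [0, 0, 0], "grip": -0.4}, {"dp": [0, 0, 0], "delta_rot": [0, 0, 0], "grip": -0.4}, {"dp": [0, 0, 0.1], "delta_rot": [0, 0, 0], "grip": -0.4}, {"dp": [0, 0, 0.3], "delta_rot": [0, 0, 0], "grip": -0.4}, {"dp": [0, 0, 0.6], "delta_rot": [0, 0, 0], "grip": -0.4}, {"dp": [0, 0, 0.9], "delta_rot": [0, 0, 0], "grip": -0.4}, {"dp": [0, 0, 1], "delta_rot": [0, 0, 0], "grip": -0.4}, {"dp": [0, 0, 1], "delta_rot": [0, 0, 0], "grip": -0.4}, {"dp": [0, 0, 1], "delta_rot": [0, 0, 0], "grip": -0.4}]'

```text
clock: 21.38
ee_pos: [438.4, 158.9, 182.4]
ee_rot: [-0.001, -0.423, 0.906, 0.0]
wrist_force: [-0.5, 0.9, -0.0]
finger_gap: 60.1
gripper_force: 0.0
```

```bash
python3 log.py; python3 - <<'E'
from h import *
s=get_image("scene");t=get_image("top");crop(s,300,120,290,220,2,"a",2);crop(t,80,190,240,150,3,"b",2)
a,b=cv2.imread("pics/a.png"),cv2.imread("pics/b.png")
o=np.zeros((400,800,3),np.uint8);o[:303,:400]=cv2.resize(a,(400,303));o[:250,400:]=cv2.resize(b,(400,250));cv2.imwrite("pics/c9.png",o)
E
```

```text
{'joints': [0.257, 0.217, 1.809, 0.0, 1.119, -2.187], 'ee_pos': [438.418, 158.917, 182.398], 'ee_rot': [-0.001, -0.423, 0.906, 0.0], 'wrist_force': [-0.459, 0.873, -0.022]} 21.375 60.0532303469144 0.0
```

View pics/c9.png

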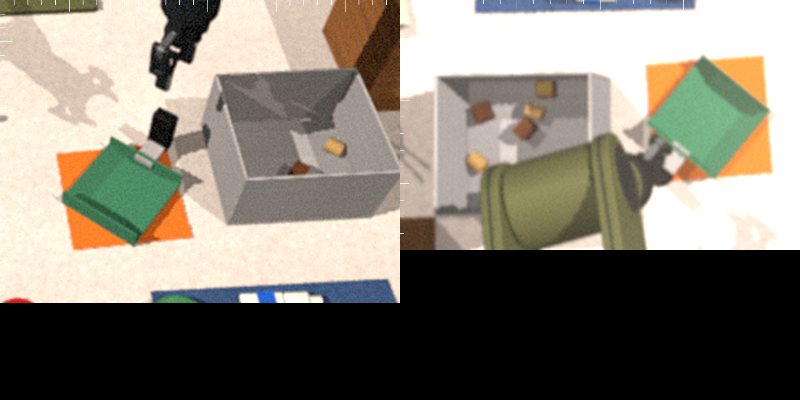

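The tray lies flat on the mat, with its centre at crop (708,117) against mat centre (709,117). All five offcuts are in the bin and the gripper is clear, so I'll hand the job in.

```bash
python3 -c "
from plant import arm
print(arm.close_job())"
```

```text
the job is handed in; nothing more can be done
None
```

I drew the tray out with its full load, tipped all five offcuts into the bin, and set the empty tray flat in the middle of the mat. I handed the job in at about 21.5 s, and the last pictures showed everything in place, but the hand-in call returned no verdict.

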